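# Wedge up a sprung hold-down and slide a board under it

### The arm

A 7-joint arm with a two-finger parallel gripper is mounted at the origin on the work surface. World frame = base frame: x ahead of the robot, y to its left, z up, the work surface at z = 0. Lengths are in m, angles in rad, forces in N, time in s.
With the tool pointing down it reaches from about 0.4 to 0.875 m from the base axis. Payload 19.3 kg.
Tool frame: the origin (TCP) lies midway between the tips of the shut fingers; the grasp point (between the pads) lies 19 mm behind it; z points along the fingers, y is the direction in which the jaws open and shut (so a half turn about z gives the same grasp; the last joint's range is limited). The gripper opens to 85 mm and grips with 20 to 120 N. Pads are 22 mm wide; open, the fingers measure 114 mm over their backs; the gripper's body (76 mm by 85 mm) begins 54 mm behind the grasp point. The pads swing forward as they close: fully open they stand 13 mm farther back than shut.
Start: joints at [-1.395, 0.521, -0.036, 1.599, 0.021, 1.021, -0.113], TCP at [0.152, 0.606, 0.231] pointing down, gripper open.
Joint ranges: [-2.91, 2.91], [-0.3, 2.13], [-1.5, 1.42], [0.17, 2.43], [-1.26, 4.41], [0.16, 1.93], [-2.52, 2.52]. Speed limits (rad/s): [1.89, 1.89, 2.39, 2.39, 3.01, 3.01, 3.01].

### API

Orientations are given as [roll, pitch, yaw] about the fixed x, y, z axes, in that order (R = Rz(yaw) Ry(pitch) Rx(roll)).
In Python, from workcell import telemetry, cams, workorder gives the robot as it stands. The module is installed in compiled form; this text tells all that it offers.
- The arm moves only by the tool apply_moves, never from a script. Its argument "steps" is a list of rows, each a list of 4 numbers: the shift along the tool's x, y, z in cm, then the turn about the tool's z in rad. A call has exactly 10 rows; each row is the pose to reach, as a shift and turn from the pose commanded when the call began, along the tool's axes at that moment; what a row does not reach only later rows make up. A row lasts 1/12 s, in which the tool goes at most 41.7 mm and 7.16 degrees, less where a joint would pass 70% of its speed; a pose out of reach is approached as far as the arm can. A call with a gripper value outside its range is refused whole. "claw" is the closure, from 0 (fully open) to 1 (shut), set as the call begins (left out, the last holds). The fingers move at their own pace and stop on an object; "force" is the grip in N (left out, the last holds). Time passes only in rows, so rows that repeat a pose let the fingers close, or fill a call up. It gives the time, the measured TCP pose, the force and the opening at its end, in the units of the state.
- telemetry.observe(): the state, without advancing time (a new reading comes with each control period).
- cams.grab_frame(name): name is "side" or "top" or "wrist"; returns a dict with "color" (384x512x3 uint8, red, green, blue), "mtx" (3x3 intrinsics, pixels), "eye" and "orientation" of the camera in the world; the wrist camera has in their place "T_tool_cam" (4x4, takes a point from camera to tool coordinates, whose origin is the TCP and whose axes are the flange's). Camera axes: x right, y down, z forward; pixel columns grow to the right and rows downward; lengths in m; the calibration is good to about 2 mm. A picture is of the moment at which its call begins: read the wrist's pose just before it. There is no depth.
- workorder.job_done(): hands the job in, once; it reports no verdict.
Trained networks look in the newest picture that a camera, given by its name, has taken for a name from the list of things; names that differ only in an ending like _2 or _b are one class to them, and where a whole thing is asked for, a point or a joint stands for the part that bears it (a point fixed in the world has none). Each returns a list of dicts, best first, with "score" (0 to 1); they miss things now and then, are a little off and sometimes report something else, mostly with a low value. They report only what shows in the picture. A call takes as long as a camera call. They do not tell look-alikes from the thing itself.
- cams.find_in(camera, name): "box" ([left, top, width, height] in pixels, round what is visible of it).
- cams.pinpoint(camera, name): "uv" ([column, row] in pixels: a listed point, or the origin of a listed thing).
The state is a dict: "clock": time; "qpos": joint angles; "qd": joint speeds; "joint_efforts": joint torques, N m; "position": TCP position; "tool_rot": TCP orientation; "force": force on the tool from outside, world axes, zero at the start; "moment": the same for the moment, N m; "grip_width": finger opening in m.
Only numpy, scipy, OpenCV 4.12 (cv2) and the standard library are available. Lean on these libraries where they do the work, as an engineer would, in place of code of your own. Each camera call takes 0.05 s, during which the arm holds its last target. There are 200 camera calls.

### The job

Push the wedge along its channel fully home so that it holds the sprung red arm up, then slide the plywood board along the fence under the raised pad until it lies flush against the fence and the end stop. Then draw the wedge back along its channel until it is completely clear of the arm, so that the pad clamps the board, and let go; do not disturb the tape measure, bottle, tin or offcut.

Things in the scene. Friction and masses are not known exactly. Their poses are not given: they have to be found in the camera images.
- jig: Jig fixed to the bench; place and yaw vary. Grey-painted wooden deck, 12 mm thick, x -140..115, y -250..110 mm in its own frame. Origin on the bench surface straight below the arm (y=0 is the arm's midline). Own x points from the arm's pad towards its hinge, y along the sliding direction to the end stop, z up. Blue hinge cheeks at x 72..108, |y| < 30 mm, top at z=62 mm.
- fence_end (a point): Where the board-side face of the fence meets the end stop, on the deck: jig x=-9, y=90, z=12 mm. Aluminium fence along jig y, x -9..3, y -240..90 mm, 14 mm high above the deck; the board lies against its -x face. Dark wooden end stop across board place and channel, x -75..49 mm, face at y=90, 22 mm high above the deck.
- channel (a point): Centre of the wedge channel on the deck under the arm: jig x=20, y=0, z=12 mm. The channel runs along jig y between the fence and a second rail alike (x 37..49 mm), 34 mm wide (x 3..37 mm).
- lift_foot (a point): Underside of the round steel foot (20 mm wide) below the arm, at jig x=20, y=0; 14 mm above the deck when the arm is down; it rides up on the wedge. Pushing the wedge in takes about 8 to 15 N.
- hold_arm (a joint): Angle (rad) of the red sprung arm, 26 mm wide (jig y -13..13), hinged at jig x=90, z=45 mm, reaching to x=-56 mm. 0 = down, grows as the pad rises; about 0.17 with the wedge's flat top under it, about 0.08 when clamping the board. Its top is 52 mm above the bench when down, about 80 mm when raised. A spring presses it down, about 3 N at the pad.
- hold_pad (a point): Centre of the underside of the black rubber pad (26 x 26 mm) at the free end of the sprung arm, at jig x=-40 mm, y=0; 8 mm above the deck when down, about 30 mm when raised by the wedge.
- wedge: Loose brown wooden wedge, 170 mm long (own y), 30 mm wide, about 0.12 kg, lying in the channel, toe towards the arm (+y). Origin at the centre of its underside. Ramp from 8 mm high at the toe (y=85 mm) to 26 mm at y=15 mm, then flat top to y=-85 mm. Fully home its toe touches the end stop (origin at jig y=5 mm) and the arm's foot rests on the flat top.
- wedge_handle (a point): Yellow square post on the wedge, 18 x 18 mm, from 26 to 70 mm above the deck, 15 mm from the wedge's rear end (wedge y=-70 mm); the point is on its axis, 50 mm above the deck. Can be pinched from above or pushed.
- wedge_toe (a point): Middle of the wedge's thin toe end, wedge y=85 mm. Clear of the arm when more than 13 mm on the -y side of the jig's origin.
- board: Loose plywood board, 180 mm (own y) x 60 mm (own x) x 18 mm thick, pale faces with dark ply lines on its edges. Origin at the centre of its underside. Starts on the deck on the -y side of the arm, askew and away from the fence. Home: centre at jig x=-39, y=0 mm, long side against the fence, end against the end stop. Mass about 0.14 kg.
- tape: Orange tape measure, 45 x 45 x 32 mm, on the deck between the hinge and the deck's +y edge; origin at the centre of its underside. Leave alone.
- glue: White plastic bottle with red cap, 56 mm diameter, 160 mm high, on the bench; origin at the centre of its underside. Leave alone.
- tin: Metal tin, 80 mm diameter, 100 mm high, on the bench; origin at the centre of its underside. Leave alone.
- offcut: Brown wooden offcut 90 x 60 x 40 mm on the bench; origin at the centre of its underside. Leave alone.
Mind the look-alikes: they are no part of the job. Of the things like the board, leave any that is blue or pink; of the rest the larger one is meant.

How it is judged:
By the outcome, as a careful person would: the job done as asked, in the order asked, and still so for the second after the job is handed in, with the robot touching nothing.
It also fails if it takes over 72 s, if anything falls off the work surface, if the arm or the gripper's body presses on something with over 40 N, if the wrist force passes 120 N, or if a joint passes its speed limit or range.

## Working session

There is one attempt and no reset: what is moved stays moved. The work goes in short steps, Python scripts to look and compute and a tool call to move; the robot and the scene stay as the last step left them, time stands still between calls to the robot, and variables do not carry over. Pictures are saved under pics/ and viewed, about 8 in all and at most 12, crops included, and the job is handed in when it is done.

Besides the shell and the picture viewer there is one more tool, called after "Emit:" in YAML: its name, and indented under it one key for each argument. apply_moves: Moves the arm, as the interface text tells. Its arguments: {"type":"object","properties":{"steps":{"type":"array"},"claw":{"type":"number"},"force":{"type":"number"}},"required":["steps"]}

```bash
mkdir -p pics
cat > h.py <<'E'
import numpy as np,cv2
from workcell import telemetry,cams,workorder
from scipy.spatial.transform import Rotation as R
def grab(n,save=None):
    f=cams.grab_frame(n)
    if save: cv2.imwrite('pics/'+save,f['color'][:,:,::-1])
    return f
E
python3 - <<'E'
from h import *
s=telemetry.observe(); print(s)
for n in('top','side'):
    f=grab(n,n+'0.png'); print(n,f['mtx'].tolist(),f['eye'],f['orientation'])
    for t in ['fence_end','channel','lift_foot','hold_pad','wedge','wedge_handle','wedge_toe','board','tape','glue','tin','offcut','jig']:
        print(t,[(np.round(d['uv']).tolist(),round(d['score'],2)) for d in cams.pinpoint(n,t)][:4])
a=cv2.imread('pics/top0.png');b=cv2.imread('pics/side0.png')
E
```

```text
{'clock': 0.0, 'qpos': array([-1.39517446,  0.52202392, -0.03628895,  1.60001821,  0.02117174,
        1.02106266, -0.11279759]), 'qd': array([ 2.79084357e-03, -6.36129430e-04, -1.58964448e-03, -2.20504743e-04,
       -2.47543678e-06, -1.60638166e-04, -8.07785444e-04]), 'joint_efforts': array([ 1.33226395e-04, -9.27079225e+01,  1.98021948e+00, -3.69944894e+01,
        1.79792679e-02,  7.92672479e-03, -4.22564085e-06]), 'position': array([0.15206407, 0.60587351, 0.23071632]), 'tool_rot': array([-3.14046693e+00,  7.47326396e-05,  2.89571533e+00]), 'force': array([ 1.21917446,  0.07931277, -0.41770437]), 'moment': array([ 0.00072454, -0.02117268, -0.0221705 ]), 'grip_width': 0.08546651101860983}
top [[391.05138156123866, 0.0, 255.2030307710487], [0.0, 391.05138156123866, 191.1296330733905], [0.0, 0.0, 1.0]] [ 0.42847291 -0.00833047  1.19912017] [-3.04828528  0.00443394 -1.59961338]
fence_end [([204.0, 184.0], 0.69)]
channel [([213.0, 157.0], 0.67), ([233.0, 174.0], 0.59)]
lift_foot [([235.0, 176.0], 0.68)]
hold_pad [([231.0, 195.0], 0.75)]
wedge [([275.0, 182.0], 0.61)]
wedge_handle [([
[... 412 characters left out ...]
, 255.72716124165103], [0.0, 499.11484455485464, 190.57213497450178], [0.0, 0.0, 1.0]] [0.459947   0.7884889  1.08504077] [-2.47733775 -0.01404392 -3.05842105]
fence_end [([229.0, 254.0], 0.68)]
channel [([225.0, 219.0], 0.73)]
lift_foot [([226.0, 217.0], 0.94)]
hold_pad [([249.0, 223.0], 0.6)]
wedge [([239.0, 190.0], 0.89)]
wedge_handle [([242.0, 155.0], 0.58)]
wedge_toe [([230.0, 207.0], 0.91), ([250.0, 223.0], 0.73)]
board [([341.0, 162.0], 0.96), ([217.0, 118.0], 0.78), ([274.0, 176.0], 0.74), ([160.0, 185.0], 0.56)]
tape []
glue [([276.0, 360.0], 0.7)]
tin [([200.0, 355.0], 0.61), ([235.0, 190.0], 0.4)]
offcut [([277.0, 110.0], 0.69)]
jig [([230.0, 226.0], 0.63), ([278.0, 361.0], 0.21)]
```

View pics/top0.png

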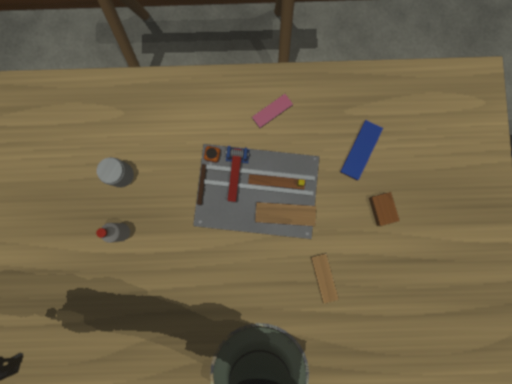

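View pics/side0.png

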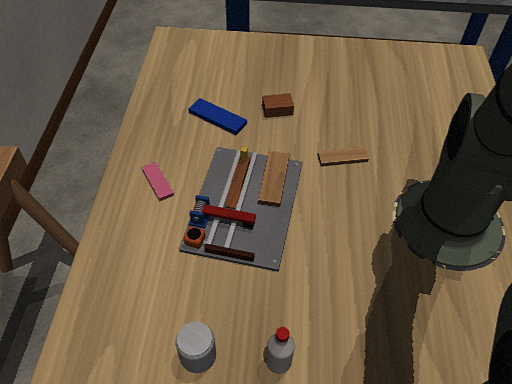

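The top view shows the jig at (195-320, 146-238) with the end stop on the left (203,184). The red arm is at (235,178), the wedge handle at (301,183) and the real board on the deck at (286,214). The strip at (324,278) is smaller, and the blue and pink ones are decoys. The side view agrees: arm at (230,213), handle at (243,153), board at (274,178).

```bash
cat >> h.py <<'E'
from scipy.optimize import least_squares
def camT(f,pose=None):
    if 'eye' in f: return R.from_euler('xyz',f['orientation']).as_matrix(),np.array(f['eye'])
    T=np.array(f['T_tool_cam']);p,r=pose;Rt=R.from_euler('xyz',r).as_matrix()
    return Rt@T[:3,:3],Rt@T[:3,3]+p
def proj(f,P,pose=None):
    Rc,e=camT(f,pose);c=(np.atleast_2d(P)-e)@Rc;u=c@np.array(f['mtx']).T;return u[:,:2]/u[:,2:]
def ray(f,uv,z,pose=None):
    Rc,e=camT(f,pose);uv=np.atleast_2d(uv);d=np.c_[uv,np.ones(len(uv))]@np.linalg.inv(f['mtx']).T@Rc.T
    return e+d*((z-e[2])/d[:,2])[:,None]
def J(p,P):
    P=np.atleast_2d(P).astype(float);c,s=np.cos(p[2]),np.sin(p[2])
    return np.c_[p[0]+c*P[:,0]-s*P[:,1],p[1]+s*P[:,0]+c*P[:,1],P[:,2]]
E
python3 - <<'E'
from h import *
top=grab('top');side=grab('side')
C=np.array([[115,110,12],[115,-250,12],[-140,-250,12],[-140,110,12]])/1e3
tp=[[203,146],[319,155],[313,238],[194,227]]; sp=[[181,250],[218,149],[302,160],[277,268]]
L=np.array([[-9,90,12],[20,0,26],[-40,0,20]])/1e3
obs=[(top,C,tp),(side,C,sp),(top,L,[[204,184],[235,176],[231,195]]),(side,L,[[229,254],[226,217],[249,223]])]
fun=lambda p:np.concatenate([(proj(f,J(p,P))-u).ravel() for f,P,u in obs])
r=least_squares(fun,[.47,.05,-.09],loss='soft_l1');print(r.x);print(fun(r.x).reshape(-1,2).round(1).tolist())
p=r.x
def inv(q):
    d=q[:2]-p[:2];c,s=np.cos(p[2]),np.sin(p[2]);return np.array([c*d[0]+s*d[1],-s*d[0]+c*d[1]])*1e3
for f,h,b in((top,[302,181],[[257,203],[316,206],[315,224],[256,222]]),(side,[242,155],[[269,151],[290,153],[280,205],[259,201]])):
    print('handle',inv(ray(f,h,.062)[0]), 'board',[inv(q).round() for q in ray(f,b,.030)])
E
```

```text
[ 0.56253495  0.05784553 -0.12502251]
[[-0.7, -2.0], [-0.3, -0.0], [-1.2, 0.1], [-0.8, -0.4], [-2.2, -0.9], [-2.3, -3.0], [-0.3, 0.2], [2.4, 0.4], [0.4, 0.4], [-0.6, 1.2], [1.5, 2.1], [0.1, -2.5], [0.3, 0.3], [-0.0, -0.3]]
handle [  23.40102577 -200.58392017] board [array([-51., -75.]), array([ -43., -252.]), array([ -97., -253.]), array([-108.,  -78.])]
handle [  21.28617573 -188.17785603] board [array([ -44., -248.]), array([-104., -254.]), array([-109.,  -66.]), array([-52., -67.])]
```

Emit:
apply_moves:
  steps:
    - [-4.2,-2,0,0.1]
    - [-8.4,-4,0,0.2]
    - [-12.6,-6,0,0.3]
    - [-16.8,-8,0,0.4]
    - [-21,-10,0,0.5]
    - [-25.2,-12,0,0.6]
    - [-29.4,-14,0,0.7]
    - [-33.6,-16,0,0.8]
    - [-37.8,-18,0,0.9]
    - [-42,-20,0,1.0]
  claw: 0
  force: 60

```text
clock: 2.33
position: [0.4747, 0.3394, 0.2316]
tool_rot: [3.141, -0.0, 1.891]
force: [-0.4, 0.4, -0.6]
grip_width: 0.0852
```

```bash
cat >> h.py <<'E'
import sys
def to(goal,yaw):
    s=telemetry.observe();Rt=R.from_euler('xyz',s['tool_rot'])
    d=Rt.inv().apply(np.array(goal)-s['position'])*100
    t=(s['tool_rot'][2]-yaw+np.pi)%(2*np.pi)-np.pi
    print('pos',s['position'].round(4),'rot',s['tool_rot'].round(3),'F',s['force'].round(1),'w',round(s['grip_width'],4),'t',round(s['clock'],2));print('shift cm',d.round(2),'turn',round(t,3))
def jto(j,z,p,yaw=None):
    q=J(p,[[j[0]/1e3,j[1]/1e3,z]])[0];to(q,p[2]+1.571 if yaw is None else yaw)
P0=np.array([.5625,.0578,-.125])
E
python3 -c "
from h import *
jto((20,-193),.22,P0)"
```

```text
pos [0.4747 0.3394 0.2316] rot [ 3.141 -0.     1.891] F [-0.4  0.4 -0.6] w 0.0852 t 2.33
shift cm [-47.77  -7.04   1.14] turn 0.445
```

Emit:
apply_moves:
  steps:
    - [-4.1,-0.6,0,0.05]
    - [-8.2,-1.2,0,0.1]
    - [-12.3,-1.8,0,0.15]
    - [-16.4,-2.4,0,0.2]
    - [-20.5,-3,0,0.25]
    - [-24.6,-3.6,0,0.3]
    - [-28.7,-4.2,0,0.35]
    - [-32.8,-4.8,0,0.4]
    - [-36.9,-5.4,0,0.44]
    - [-41,-6,0,0.44]

```text
clock: 3.17
position: [0.5475, -0.0687, 0.2315]
tool_rot: [3.141, -0.0, 1.453]
force: [1.1, 0.6, 0.1]
grip_width: 0.0857
```

```bash
python3 -c "
from h import *
jto((20,-193),.22,P0)"
```

```text
pos [ 0.5475 -0.0687  0.2315] rot [ 3.141 -0.     1.453] F [1.1 0.6 0.1] w 0.0857 t 3.17
shift cm [-6.58  1.86  1.15] turn 0.007
```

Run:
```python
from h import *
s=telemetry.observe();f=grab('wrist','w1.png');print(s['position'],s['tool_rot']);pose=(s['position'],s['tool_rot'])
print(f['T_tool_cam'],f['mtx'])
for t in ['fence_end','channel','lift_foot','hold_pad','wedge','wedge_handle','wedge_toe','board']:
    print(t,[(np.round(d['uv']).tolist(),round(d['score'],2)) for d in cams.pinpoint('wrist',t)][:3])
g=J(P0,np.array([[-9,-240,26],[-9,-20,26],[37,-240,26],[37,-20,26],[20,-193,82],[-140,-250,12],[115,-250,12]])/1e3)
print(proj(f,g,pose).round())
```

```text
[ 0.54749561 -0.06869237  0.23153477] [ 3.14113604e+00 -1.66444693e-04  1.45333005e+00]
[[-7.55305559e-04 -9.51937587e-01 -3.06291137e-01  7.83475730e-02]
 [ 9.99999606e-01 -8.61879414e-04  2.12706608e-04  1.67798047e-03]
 [-4.66469440e-04 -3.06290855e-01  9.51937863e-01 -1.42411339e-01]
 [ 0.00000000e+00  0.00000000e+00  0.00000000e+00  1.00000000e+00]] [[287.98205195   0.         260.60085826]
 [  0.         287.98205195 194.82286969]
 [  0.           0.           1.        ]]
fence_end []
channel [([277.0, 54.0], 0.95)]
lift_foot [([279.0, 52.0], 0.64)]
hold_pad [([227.0, 54.0], 0.67), ([259.0, 58.0], 0.29)]
wedge [([276.0, 167.0], 0.59)]
wedge_handle [([272.0, 231.0], 0.8)]
wedge_toe [([276.0, 94.0], 0.96)]
board [([346.0, 320.0], 0.91), ([85.0, 270.0], 0.67), ([199.0, 190.0], 0.66)]
[[251. 250.]
 [251.  75.]
 [285. 251.]
 [292.  75.]
 [276. 238.]
 [159. 251.]
 [340. 252.]]
```

View pics/w1.png

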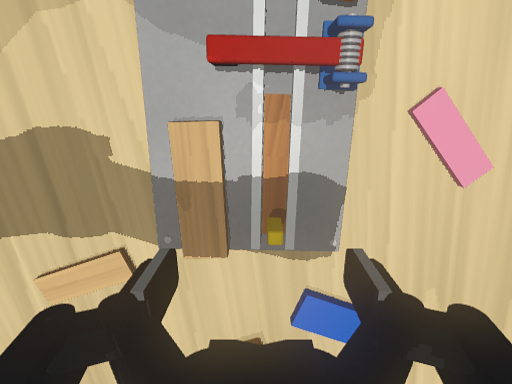

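The wrist view shows the fence at u≈252-264, the wedge at (276,167) and the handle at (275,231). Board corners are at (168,122), (219,121), (228,257), (184,257), and the arm is at v≈50.

```bash
cat >> h.py <<'E'
def inv(p,q):
    d=np.atleast_2d(q)[:,:2]-p[:2];c,s=np.cos(p[2]),np.sin(p[2]);return (np.c_[c*d[:,0]+s*d[:,1],-s*d[:,0]+c*d[:,1]]*1e3).round(1)
E
python3 - <<'E'
from h import *
s=dict(position=np.array([0.54749561,-0.06869237,0.23153477]),tool_rot=np.array([3.14113604,-1.66444693e-04,1.45333005]));pose=(s['position'],s['tool_rot'])
f=grab('wrist');im=cv2.imread('pics/w1.png')
g=im.max(2).astype(int)
for v in (20,100,140,200,235): print(v,im[v,244:304].mean(1).astype(int).tolist())
def fen(p):
    r=[]
    return r
C=[[-140,-250,12],[115,-250,12]]
fun=lambda p:(proj(f,J(p,np.array(C)/1e3),pose)-[[160,249],[339,249]]).ravel()
print(fun(P0))
print('handle',inv(P0,ray(f,[[275,225],[275,231]],.082,pose)),'board',inv(P0,ray(f,[[168,122],[219,121],[228,257],[184,257]],.030,pose)),'toe',inv(P0,ray(f,[276,94],.02,pose)))
E
```

```text
20 [144, 145, 144, 144, 145, 146, 145, 145, 140, 201, 217, 217, 216, 216, 215, 215, 215, 215, 216, 220, 180, 90, 142, 145, 143, 143, 142, 142, 141, 142, 143, 143, 143, 144, 144, 144, 143, 144, 144, 143, 142, 142, 142, 141, 141, 141, 141, 142, 142, 144, 145, 116, 131, 211, 211, 210, 209, 209, 209, 209]
100 [148, 148, 149, 148, 147, 148, 149, 147, 181, 211, 211, 210, 210, 210, 210, 210, 210, 211, 216, 146, 115, 126, 126, 124, 120, 119, 119, 124, 125, 124, 123, 123, 120, 118, 116, 114, 111, 110, 107, 113, 124, 122, 118, 117, 116, 117, 133, 117, 160, 206, 206, 205, 205, 204, 204, 204, 204, 204, 208, 152]
140 [167, 167, 167, 168, 168, 168, 167, 164, 225, 225, 223, 223, 223, 223, 223, 223, 225, 231, 118, 145, 134, 136, 138, 137, 134, 131, 128, 127, 124, 124, 128, 133, 137, 136, 132, 129, 128, 130, 130, 128, 129, 129, 127, 125, 124, 113, 169, 219, 219, 218, 217, 217, 217, 217, 218, 219, 190, 165, 163, 164]
200 [106, 106, 107, 106, 106, 105, 104, 127, 151, 151, 151, 151, 150, 150, 150, 151, 139, 89, 87, 92, 91, 88, 88, 88, 88, 87, 88, 88, 87, 87, 85, 85, 83, 83, 83, 83, 83, 84, 86, 85, 86, 88, 85, 122, 147, 147, 146, 146, 145, 145, 145, 146, 138, 105, 103, 103, 103, 103, 103, 103]
235 [105, 105, 105, 105, 104, 104, 102, 147, 147, 147, 146, 146, 147, 147, 148, 151, 91, 81, 105, 105, 105, 106, 107, 88, 105, 113, 121, 119, 119, 118, 118, 117, 118, 116, 116, 116, 116, 113, 105, 94, 101, 108, 143, 145, 144, 144, 143, 143, 144, 145, 132, 107, 106, 106, 106, 105, 106, 105, 104, 106]
[-1.33672617  2.33944167  0.5314337   3.34941279]
handle [[  18.9 -177.8]
 [  19.1 -185. ]] board [[-105.   -71.6]
 [ -45.8  -70.1]
 [ -40.4 -248. ]
 [ -99.7 -248.4]] toe [[ 20.  -39.9]]
```

Run:
```python
from h import *
pose=(np.array([0.54749561,-0.06869237,0.23153477]),np.array([3.14113604,-1.66444693e-04,1.45333005]))
f=grab('wrist')
a=ray(f,[[252.7,20],[251.6,100],[251.5,140],[250.7,200],[250.6,235]],.026,pose);b=ray(f,[[296.2,20],[292,100],[290,140],[286.8,200],[285.6,235]],.026,pose);c=ray(f,[[160,249],[339,249]],.012,pose)
print(inv(P0,a)[:,0],inv(P0,b)[:,0],inv(P0,c))
arm=ray(f,[[260,66],[260,36]],.052,pose);print('arm edges y',inv(P0,arm))
fun=lambda p:np.concatenate([inv(p,a)[:,0]+9,inv(p,b)[:,0]-37,(inv(p,c)[:,1]+250),inv(p,arm)[:,1]-[-13,13]])
# exact (unrounded) fit
def iv(p,q):
    d=q[:,:2]-p[:2];cc,s=np.cos(p[2]),np.sin(p[2]);return np.c_[cc*d[:,0]+s*d[:,1],-s*d[:,0]+cc*d[:,1]]*1e3
fun=lambda p:np.concatenate([iv(p,a)[:,0]+9,iv(p,b)[:,0]-37,(iv(p,c)[:,1]+250),iv(p,arm)[:,1]-[-13,13]])
r=least_squares(fun,P0);print(r.x,r.fun.round(1))
P=r.x;print('handle',inv(P,ray(f,[[275,224.5]],.082,pose)),'board',inv(P,ray(f,[[168,122],[219,121],[228,257],[184,257]],.030,pose)))
im=cv2.imread('pics/w1.png')[200:250,255:300];print(cv2.inRange(im,(0,60,60),(60,255,255)).sum(1)//255)
open('h.py','a').write(f'PJ=np.array({r.x.tolist()})\n')
jto((20,-192),.15,P)
```

```text
[-6.7 -8.1 -8.4 -9.6 -9.9] [39.5 38.2 37.7 36.5 36.6] [[-137.7 -246.3]
 [ 113.8 -244.7]]
arm edges y [[  1.3 -13.7]
 [  1.2  13.8]]
[ 0.56409842  0.0598562  -0.13256705] [ 0.7 -0.1  0.  -0.6 -0.6  0.9  0.3  0.1 -0.6 -0.1  0.4  3.9 -2.9 -1.4]
handle [[  18.9 -179.3]] board [[-105.8  -74.7]
 [ -46.6  -72.7]
 [ -39.8 -250.5]
 [ -99.1 -251.3]]
[24 24 24 24 24 23 23 24 24 24 24 24 24 24 24 24 24 24 24 24 24 24 24 24
 24 23 23 23 23 23 23 23 23 18 17 16 16 16 16 16 16 16 15 15 12  0  0  0
  0  0]
pos [ 0.5474 -0.0659  0.2313] rot [-3.142 -0.     1.457] F [-0.4  0.1  0. ] w 0.0856 t 3.72
shift cm [-6.55  1.87  8.13] turn 0.019
```

Emit:
apply_moves:
  steps:
    - [-3.4,1,0,0.02]
    - [-6.8,1.85,0,0.02]
    - [-6.85,1.85,3,0.02]
    - [-6.85,1.85,6,0.02]
    - [-6.85,1.85,9,0.02]
    - [-6.85,1.85,12,0.02]
    - [-6.85,1.85,14,0.02]
    - [-6.85,1.85,14,0.02]
    - [-6.85,1.85,14,0.02]
    - [-6.85,1.85,14,0.02]

```text
clock: 4.55
position: [0.5586, -0.137, 0.0926]
tool_rot: [3.14, 0.0, 1.436]
force: [0.5, 0.1, 0.5]
grip_width: 0.0855
```

Run:
```python
from h import *
jto((20,-195),.047,PJ)
s=telemetry.observe();f=grab('wrist','w2.png')
```

```text
pos [ 0.5586 -0.137   0.0926] rot [3.14  0.    1.436] F [0.5 0.1 0.5] w 0.0855 t 4.55
shift cm [ 0.09 -0.07  4.56] turn -0.002
```

View pics/w2.png

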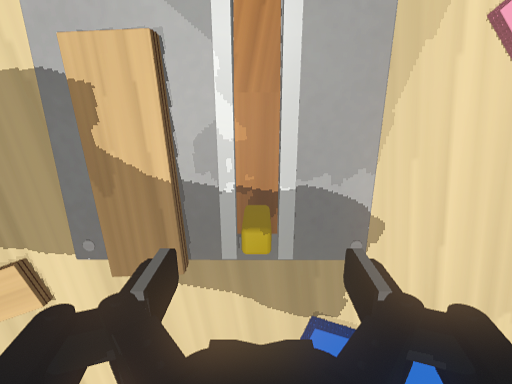

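Here the handle top is centred at (257,241), the deck rear edge is at v≈261, and the board's fence-side top edge runs from (152,28) to (184,272).

Run:
```python
from h import *
s=telemetry.observe();pose=(s['position'],s['tool_rot']);f=grab('wrist')
print('handle',inv(PJ,ray(f,[[257,241]],.082,pose)),'rear',inv(PJ,ray(f,[[75,261],[375,261]],.012,pose)),'board',inv(PJ,ray(f,[[57,32],[151,28],[184,272],[112,276]],.030,pose)),'fence',inv(PJ,ray(f,[[222,258],[212,20]],.026,pose)),'tcp',inv(PJ,s['position']))
```

```text
handle [[  20.4 -195.4]] rear [[-140.4 -249.8]
 [ 123.3 -251. ]] board [[-105.8  -74.9]
 [ -46.1  -72.8]
 [ -40.3 -249.7]
 [ -99.7 -253.2]] fence [[  -9.2 -239.2]
 [  -8.   -67.5]] tcp [[  20.8 -195.9]]
```

Emit:
apply_moves:
  steps:
    - [0,-0.05,1.5,0]
    - [0,-0.05,3,0]
    - [0,-0.05,4.5,0]
    - [0,-0.05,4.5,0]
    - [0,-0.05,4.5,0]
    - [0,-0.05,4.5,0]
    - [0,-0.05,4.5,0]
    - [0,-0.05,4.5,0]
    - [0,-0.05,4.5,0]
    - [0,-0.05,4.5,0]

```text
clock: 5.48
position: [0.5577, -0.1369, 0.0467]
tool_rot: [3.141, -0.0, 1.436]
force: [0.8, -0.2, -0.2]
grip_width: 0.0852
```

Emit:
apply_moves:
  steps:
    - [0,0,0,0]
    - [0,0,0,0]
    - [0,0,0,0]
    - [0,0,0,0]
    - [0,0,0,0]
    - [0,0,0,0]
    - [0,0,0,0]
    - [0,0,0,0]
    - [0,0,0,0]
    - [0,0,0,0]
  claw: 1
  force: 60

```text
clock: 6.32
position: [0.5575, -0.1369, 0.0463]
tool_rot: [3.142, 0.0, 1.436]
force: [0.0, -0.1, 0.3]
grip_width: 0.0173
```

```bash
python3 -c "
from h import *
jto((20.4,-65),.047,PJ)"
```

```text
pos [ 0.5575 -0.1369  0.0463] rot [3.142 0.    1.436] F [ 0.  -0.1  0.3] w 0.0173 t 6.32
shift cm [13.09  0.06 -0.07] turn -0.003
```

Emit:
apply_moves:
  steps:
    - [0.8,0,0,0]
    - [1.6,0,0,0]
    - [2.4,0,0,0]
    - [3.2,0,0,0]
    - [4.0,0,0,0]
    - [4.8,0,0,0]
    - [5.6,0,0,0]
    - [6.4,0,0,0]
    - [7.2,0,0,0]
    - [8,0,0,0]

```text
clock: 7.15
position: [0.5681, -0.0589, 0.0465]
tool_rot: [3.141, 0.002, 1.434]
force: [-1.4, -13.3, 2.6]
grip_width: 0.0172
```

Emit:
apply_moves:
  steps:
    - [0.6,0,0,0]
    - [1.2,0,0,0]
    - [1.8,0,0,0]
    - [2.4,0,0,0]
    - [3.0,0,0,0]
    - [3.6,0,0,0]
    - [4.2,0,0,0]
    - [4.6,0,0,0]
    - [4.8,0,0,0]
    - [4.8,0,0,0]

```text
clock: 7.98
position: [0.5746, -0.0102, 0.0463]
tool_rot: [3.142, 0.001, 1.435]
force: [-0.3, -3.4, 0.8]
grip_width: 0.0173
```

```bash
python3 -c "
from h import *
jto((20.4,-65),.047,PJ)"
```

```text
pos [ 0.5746 -0.0102  0.0463] rot [3.142e+00 1.000e-03 1.435e+00] F [-0.3 -3.4  0.8] w 0.0173 t 7.98
shift cm [ 0.3   0.07 -0.07] turn -0.003
```

Push gently until the force rises at the stop.

Emit:
apply_moves:
  steps:
    - [0.1,0,0,0]
    - [0.2,0,0,0]
    - [0.25,0,0,0]
    - [0.3,0,0,0]
    - [0.35,0,0,0]
    - [0.4,0,0,0]
    - [0.45,0,0,0]
    - [0.5,0,0,0]
    - [0.5,0,0,0]
    - [0.5,0,0,0]

```text
clock: 8.82
position: [0.5751, -0.0067, 0.0463]
tool_rot: [3.142, 0.002, 1.434]
force: [-1.8, -11.3, 1.0]
grip_width: 0.0172
```

```bash
python3 -c "
from h import *
jto((20.4,-65),.047,PJ)"
```

```text
pos [ 0.5751 -0.0067  0.0463] rot [3.142e+00 2.000e-03 1.434e+00] F [ -1.8 -11.3   1. ] w 0.0172 t 8.82
shift cm [-0.05  0.07 -0.07] turn -0.004
```

Emit:
apply_moves:
  steps:
    - [0.1,0,0,0]
    - [0.2,0,0,0]
    - [0.3,0,0,0]
    - [0.3,0,0,0]
    - [0.3,0,0,0]
    - [0.3,0,0,0]
    - [0.1,0,0,0]
    - [-0.1,0,0,0]
    - [-0.15,0,0,0]
    - [-0.15,0,0,0]

```text
clock: 9.65
position: [0.5751, -0.0067, 0.0463]
tool_rot: [-3.142, 0.0, 1.435]
force: [-1.2, -5.4, 1.7]
grip_width: 0.0172
```

```bash
python3 -c "
from h import *
jto((20.4,-65),.047,PJ)"
```

```text
pos [ 0.5751 -0.0067  0.0463] rot [-3.142  0.     1.435] F [-1.2 -5.4  1.7] w 0.0172 t 9.65
shift cm [-0.05  0.07 -0.07] turn -0.003
```

Emit:
apply_moves:
  steps:
    - [0,0,0,0]
    - [0,0,0,0]
    - [0,0,0,0]
    - [0,0,0,0]
    - [0,0,0,0]
    - [0,0,-2,0]
    - [0,0,-4,0]
    - [0,0,-6,0]
    - [0,0,-8,0]
    - [0,0,-10,0]
  claw: 0

```text
clock: 10.48
position: [0.575, -0.0065, 0.1473]
tool_rot: [-3.141, 0.0, 1.436]
force: [0.5, -0.3, -0.6]
grip_width: 0.0853
```

```bash
python3 -c "
from h import *
jto((-127,-162),.08,PJ,PJ[2]+np.pi)
jto((-127,-162),.08,PJ,PJ[2])
s=telemetry.observe();print(s['qpos'].round(2))
f=grab('side');cv2.imwrite('pics/s2.png',cv2.resize(f['color'][130:280,150:330,::-1],None,fx=3,fy=3))"
```

```text
pos [ 0.575  -0.0065  0.1473] rot [-3.141  0.     1.436] F [ 0.5 -0.3 -0.6] w 0.0853 t 10.48
shift cm [ -9.8  -14.63   6.73] turn -1.573
pos [ 0.575  -0.0065  0.1473] rot [-3.141  0.     1.436] F [ 0.5 -0.3 -0.6] w 0.0853 t 10.48
shift cm [ -9.8  -14.63   6.73] turn 1.568
[-0.4   0.59  0.45  1.83 -0.34  0.8   0.08]
```

View pics/s2.png

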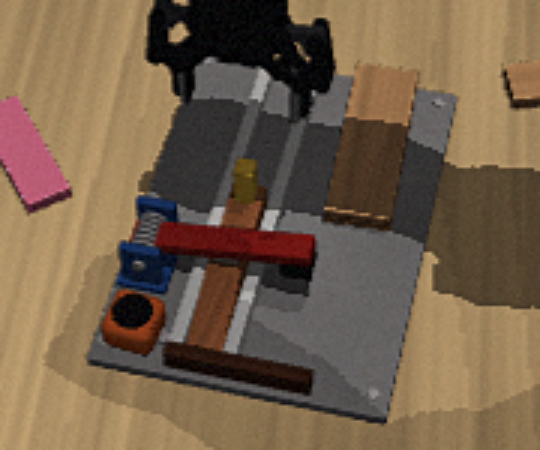

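The wedge toe is against the end stop at (205,345) and the arm is raised, with its pad at (300,270). Next I move beside the board.

Emit:
apply_moves:
  steps:
    - [-1,-1.5,0,-0.12]
    - [-2,-3,0,-0.24]
    - [-3,-4.5,0,-0.36]
    - [-4,-6,0,-0.48]
    - [-5,-7.5,0,-0.6]
    - [-6,-9,0,-0.72]
    - [-7,-10.5,0,-0.84]
    - [-8,-12,0,-0.96]
    - [-9,-13.5,0,-1.08]
    - [-9.8,-14.6,0,-1.2]

```text
clock: 11.37
position: [0.416, -0.0845, 0.1463]
tool_rot: [-3.141, -0.0, 2.641]
force: [0.7, -0.1, -0.8]
grip_width: 0.0854
```

Emit:
apply_moves:
  steps:
    - [0,0,0,-0.12]
    - [0,0,0,-0.24]
    - [0,0,0,-0.36]
    - [0,0,1,-0.37]
    - [0,0,2,-0.37]
    - [0,0,3,-0.37]
    - [0,0,4,-0.37]
    - [0,0,5,-0.37]
    - [0,0,6,-0.37]
    - [0,0,6.7,-0.37]

```text
clock: 12.2
position: [0.4171, -0.084, 0.0786]
tool_rot: [3.142, -0.0, 3.006]
force: [1.0, 0.2, -0.5]
grip_width: 0.0853
```

```bash
python3 -c "
from h import *
jto((-127,-162),.005,PJ,PJ[2]+np.pi)
s=telemetry.observe();print(s['qpos'].round(2),inv(PJ,s['position']))
f=grab('wrist','w3.png')"
```

```text
pos [ 0.4171 -0.084   0.0786] rot [ 3.142 -0.     3.006] F [ 1.   0.2 -0.5] w 0.0853 t 12.2
shift cm [ 0.03 -0.    7.36] turn -0.003
[ 0.04  0.49  0.02  2.23 -0.03  0.43  1.52] [[-126.7 -162. ]]
```

View pics/w3.png

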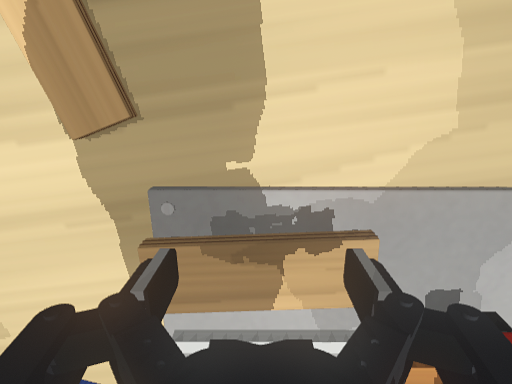

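The wrist view shows the board's ply-lined -x edge from (140,242) to (378,232). I'm checking where the fingers would come down relative to it.

```bash
python3 -c "
from h import *
s=telemetry.observe();pose=(s['position'],s['tool_rot']);f=grab('wrist')
print(inv(PJ,ray(f,[[140,246],[378,237],[160,314]],.030,pose)), inv(PJ,ray(f,[[150,188],[400,188]],.012,pose)))
"
```

```text
[[-103.4 -251. ]
 [-110.   -76.7]
 [ -42.7 -243. ]] [[-142.6 -245.5]
 [-141.8  -57. ]]
```

Emit:
apply_moves:
  steps:
    - [0,0,2,0]
    - [0,0,4,0]
    - [0,0,6,0]
    - [0,0,7.3,0]
    - [0,0,7.3,0]
    - [-0.4,0,7.3,0]
    - [-0.8,0,7.3,0]
    - [-1.2,0,7.3,0]
    - [-1.6,0,7.3,0]
    - [-2,0,7.3,0]

```text
clock: 13.13
position: [0.4379, -0.0869, 0.007]
tool_rot: [3.142, 0.001, 3.006]
force: [-1.2, 0.1, 1.4]
grip_width: 0.0852
```

Emit:
apply_moves:
  steps:
    - [-0.3,0,0,0]
    - [-0.6,0,0,0]
    - [-0.9,0,0,0]
    - [-1.2,0,0,0]
    - [-1.5,0,0,0]
    - [-1.8,0,0,0]
    - [-2.1,0,0,0]
    - [-2.3,0,0,0]
    - [-2.5,0,0,0]
    - [-2.5,0,0,0]

```text
clock: 13.97
position: [0.4615, -0.0901, 0.0061]
tool_rot: [-3.142, -0.001, 3.006]
force: [-3.6, 0.5, 0.6]
grip_width: 0.0851
```

```bash
python3 -c "
from h import *
jto((-80,-162),.006,PJ,PJ[2]+np.pi)"
```

```text
pos [ 0.4615 -0.0901  0.0061] rot [-3.142e+00 -1.000e-03  3.006e+00] F [-3.6  0.5  0.6] w 0.0851 t 13.97
shift cm [-0.19  0.02  0.01] turn -0.003
```

Emit:
apply_moves:
  steps:
    - [-0.1,0,0,0]
    - [-0.2,0,0,0]
    - [-0.3,0,0,0]
    - [-0.35,0,0,0]
    - [-0.4,0,0,0]
    - [-0.4,0,0,0]
    - [-0.4,0,0,0]
    - [-0.4,0,0,0]
    - [-0.4,0,0,0]
    - [-0.4,0,0,0]

```text
clock: 14.8
position: [0.4615, -0.0902, 0.0058]
tool_rot: [-3.141, -0.008, 3.005]
force: [-23.3, 6.3, 17.5]
grip_width: 0.0854
```

```bash
python3 -c "
from h import *
jto((-80,-162),.006,PJ,PJ[2]+np.pi)"
```

```text
pos [ 0.4615 -0.0902  0.0058] rot [-3.141 -0.008  3.005] F [-23.3   6.3  17.5] w 0.0854 t 14.8
shift cm [-0.18  0.03 -0.02] turn -0.004
```

Emit:
apply_moves:
  steps:
    - [0.8,0,0,0]
    - [1.5,0,-1,0]
    - [1.5,0,-4,0.12]
    - [1,-2,-6,0.24]
    - [0,-4,-7,0.36]
    - [-1,-6,-7,0.48]
    - [-2,-8,-7,0.6]
    - [-3,-10,-7,0.72]
    - [-4,-11,-7,0.84]
    - [-4,-11.2,-7,0.96]
  claw: 0.76

```text
clock: 15.63
position: [0.4918, -0.2097, 0.0766]
tool_rot: [3.14, 0.003, 2.038]
force: [0.0, 0.5, -1.0]
grip_width: 0.0206
```

```bash
python3 -c "
from h import *
jto((-42,-273),.016,PJ)"
```

```text
pos [ 0.4918 -0.2097  0.0766] rot [3.140e+00 3.000e-03 2.038e+00] F [ 0.   0.5 -1. ] w 0.0206 t 15.63
shift cm [ 0.66 -0.29  6.06] turn 0.6
```

Emit:
apply_moves:
  steps:
    - [0,0,0,0.12]
    - [0,0,0,0.24]
    - [0,0,0,0.36]
    - [0,0,0,0.48]
    - [0,0,0,0.6]
    - [0,0,0,0.6]
    - [0,0,0,0.6]
    - [0,0,0,0.6]
    - [0,0,0,0.6]
    - [0,0,0,0.6]

```text
clock: 16.47
position: [0.4903, -0.2072, 0.0764]
tool_rot: [3.141, -0.0, 1.447]
force: [1.3, 0.4, -0.0]
grip_width: 0.0206
```

```bash
python3 -c "
from h import *
jto((-42,-273),.016,PJ)
s=telemetry.observe();print(inv(PJ,s['position']))
f=grab('wrist','w4.png')"
```

```text
pos [ 0.4903 -0.2072  0.0764] rot [ 3.141 -0.     1.447] F [ 1.3  0.4 -0. ] w 0.0206 t 16.47
shift cm [ 0.15 -0.42  6.04] turn 0.009
[[ -37.8 -274.5]]
```

View pics/w4.png

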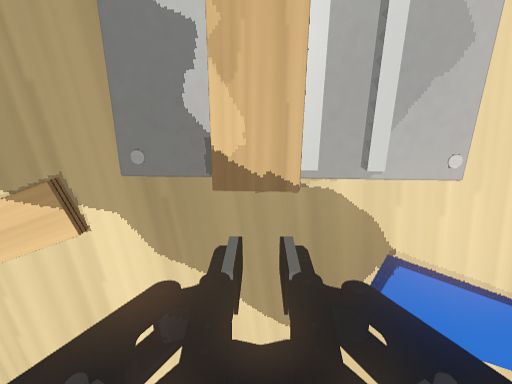

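The board lies flush on the fence, with its rear edge at v≈190 (u 212-300). The fingers are behind it, so I descend and push.

Emit:
apply_moves:
  steps:
    - [0,-0.4,2,0.01]
    - [0,-0.4,4,0.01]
    - [0,-0.4,6,0.01]
    - [0,-0.4,6,0.01]
    - [0.4,-0.4,6,0.01]
    - [1,-0.4,6,0.01]
    - [1.8,-0.4,6,0.01]
    - [2.6,-0.4,6,0.01]
    - [3.4,-0.4,6,0.01]
    - [4.2,-0.4,6,0.01]

```text
clock: 17.35
position: [0.4921, -0.1638, 0.0168]
tool_rot: [3.141, 0.0, 1.436]
force: [0.5, -1.2, 1.3]
grip_width: 0.0206
```

```bash
python3 -c "
from h import *
jto((-42,-101),.016,PJ)
s=telemetry.observe();print(inv(PJ,s['position']))"
```

```text
pos [ 0.4921 -0.1638  0.0168] rot [3.141 0.    1.436] F [ 0.5 -1.2  1.3] w 0.0206 t 17.35
shift cm [13.02 -0.04  0.08] turn -0.002
[[ -41.8 -231.2]]
```

Emit:
apply_moves:
  steps:
    - [0.7,0,0,0]
    - [1.4,0,0,0]
    - [2.1,0,0,0]
    - [2.8,0,0,0]
    - [3.5,0,0,0]
    - [4.2,0,0,0]
    - [4.9,0,0,0]
    - [5.6,0,0,0]
    - [6.3,0,0,0]
    - [7,0,0,0]

```text
clock: 18.18
position: [0.501, -0.0948, 0.0163]
tool_rot: [-3.141, -0.0, 1.436]
force: [-0.2, -1.5, 0.7]
grip_width: 0.0202
```

Emit:
apply_moves:
  steps:
    - [0.6,0,0,0]
    - [1.2,0,0,0]
    - [1.8,0,0,0]
    - [2.4,0,0,0]
    - [3,0,0,0]
    - [3.6,0,0,0]
    - [4.2,0,0,0]
    - [4.6,0,0,0]
    - [5,0,0,0]
    - [5.2,0,0,0]

```text
clock: 19.02
position: [0.508, -0.0434, 0.0163]
tool_rot: [-3.141, -0.0, 1.436]
force: [0.2, -0.6, -0.5]
grip_width: 0.0204
```

```bash
python3 -c "
from h import *
jto((-42,-101),.016,PJ)
s=telemetry.observe();print(inv(PJ,s['position']))"
```

```text
pos [ 0.508  -0.0434  0.0163] rot [-3.141 -0.     1.436] F [ 0.2 -0.6 -0.5] w 0.0204 t 19.02
shift cm [ 0.88 -0.01  0.03] turn -0.002
[[ -41.9 -109.8]]
```

Emit:
apply_moves:
  steps:
    - [0.15,0,0,0]
    - [0.3,0,0,0]
    - [0.45,0,0,0]
    - [0.6,0,0,0]
    - [0.75,0,0,0]
    - [0.85,0,0,0]
    - [0.95,0,0,0]
    - [1.05,0,0,0]
    - [1.15,0,0,0]
    - [1.2,0,0,0]

```text
clock: 19.85
position: [0.5092, -0.0341, 0.0163]
tool_rot: [3.141, 0.002, 1.434]
force: [-3.2, -14.5, 1.3]
grip_width: 0.0201
```

```bash
python3 -c "
from h import *
jto((-42,-101),.016,PJ)
s=telemetry.observe();print(inv(PJ,s['position']))"
```

```text
pos [ 0.5092 -0.0341  0.0163] rot [3.141e+00 2.000e-03 1.434e+00] F [ -3.2 -14.5   1.3] w 0.0201 t 19.85
shift cm [-0.06  0.    0.03] turn -0.004
[[ -42.  -100.4]]
```

Emit:
apply_moves:
  steps:
    - [-0.5,0,0,0]
    - [-1.2,0,0,0]
    - [-2,0,-1,0]
    - [-2.5,0,-4,0]
    - [-3,0,-7,0]
    - [-3,0,-10,0]
    - [-3,0,-12,0]
    - [-3,0,-12,0]
    - [-3,0,-12,0]
    - [-3,0,-12,0]

```text
clock: 20.68
position: [0.5053, -0.0619, 0.1363]
tool_rot: [-3.141, -0.0, 1.436]
force: [0.2, 0.2, -0.4]
grip_width: 0.0206
```

```bash
python3 -c "
from h import *
s=telemetry.observe();print(s['position'],s['tool_rot'],inv(PJ,s['position']))
f=grab('wrist');cv2.imwrite('pics/w5.png',cv2.resize(f['color'][:300,100:400,::-1],None,fx=2,fy=2))"
```

```text
[ 0.50530723 -0.06194955  0.13634968] [-3.14148488e+00 -3.24003316e-04  1.43570201e+00] [[ -42.2 -128.5]]
```

View pics/w5.png

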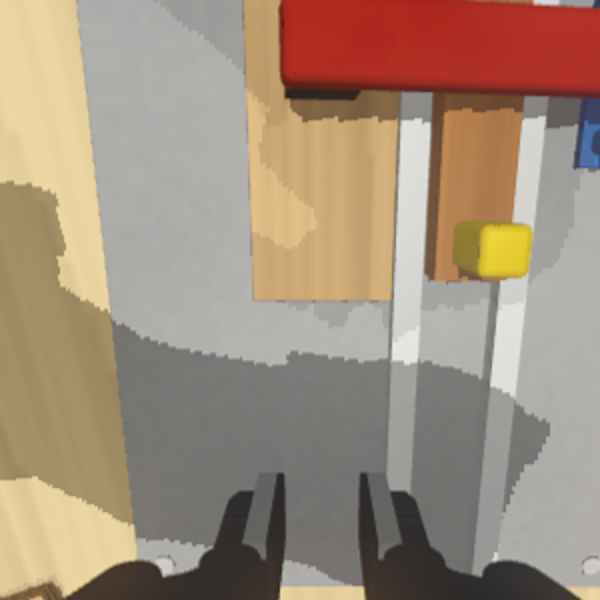

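```bash
python3 -c "
from h import *
s=telemetry.observe();pose=(s['position'],s['tool_rot'])
f=grab('wrist');im=cv2.imread('pics/w5.png')
c=f['color'].astype(int)
for v in (62,80,100,120,140,148): print(v,[tuple(x) for x in c[v,292:306]])
print(inv(PJ,ray(f,[[100+397/2,60],[100+392/2,149],[100+252/2,149],[100+247/2,60]],.030,pose)),inv(PJ,ray(f,[[100+390/2,170],[100+387/2,240]],.026,pose)))
g=J(PJ,np.array([[-9,y,z] for y in (-85,-60,-30) for z in (26,30)])/1e3);print(proj(f,g,pose).round(1))
"
```

```text
62 [(np.int64(211), np.int64(175), np.int64(121)), (np.int64(211), np.int64(175), np.int64(125)), (np.int64(211), np.int64(175), np.int64(125)), (np.int64(209), np.int64(174), np.int64(123)), (np.int64(207), np.int64(171), np.int64(121)), (np.int64(206), np.int64(171), np.int64(118)), (np.int64(206), np.int64(170), np.int64(116)), (np.int64(131), np.int64(110), np.int64(86)), (np.int64(146), np.int64(145), np.int64(143)), (np.int64(224), np.int64(226), np.int64(223)), (np.int64(225), np.int64(226), np.int64(222)), (np.int64(223), np.int64(224), np.int64(220)), (np.int64(223), np.int64(224), np.int64(220)), (np.int64(223), np.int64(224), np.int64(220))]
80 [(np.int64(211), np.int64(177), np.int64(125)), (np.int64(212), np.int64(178), np.int64(125)), (np.int64(211), np.int64(176), np.int64(124)), (np.int64(208), np.int64(172), np.int64(121)), (np.int64(207), np.int64(172), np.int64(120)), (np.int64(211), np.int64(176), np.int64(123)), (np.int64(169), np.int64(141), np.int64(104)), (np.int64(115), np.int64(109), np.int64(102)), (np.int64(224), np.int64(225), np.int64(222)), (np.int64(22
[... 2358 characters left out ...]
p.int64(203), np.int64(168), np.int64(117)), (np.int64(118), np.int64(106), np.int64(92)), (np.int64(191), np.int64(192), np.int64(191)), (np.int64(213), np.int64(214), np.int64(210)), (np.int64(213), np.int64(213), np.int64(209)), (np.int64(212), np.int64(213), np.int64(208)), (np.int64(212), np.int64(213), np.int64(209)), (np.int64(212), np.int64(212), np.int64(208)), (np.int64(211), np.int64(212), np.int64(209)), (np.int64(211), np.int64(212), np.int64(208)), (np.int64(211), np.int64(212), np.int64(208))]
[[-10.5 -18.6]
 [-10.  -88.7]
 [-70.4 -88.5]
 [-69.5 -18.4]] [[  -9.8 -108.1]
 [  -9.  -177.4]]
[[296.8 144.1]
 [297.4 144.7]
 [297.9 114.3]
 [298.4 114.5]
 [299.2  76. ]
 [299.8  75.6]]
```

Right now there's a dark line about 1 px wide (~0.7 mm) between the board and the fence. I'll nudge the board's outer edge sideways on both sides of the arm, using the back of an open finger.

Emit:
apply_moves:
  steps:
    - [2,-2.4,0,0]
    - [4,-4.8,0,0]
    - [6,-7.2,0,0]
    - [8,-9.5,0,0]
    - [9.8,-9.5,0,0]
    - [9.8,-9.5,3,0]
    - [9.8,-9.5,6,0]
    - [9.8,-9.5,9,0]
    - [9.8,-9.5,11,0]
    - [9.8,-9.5,13,0]
  claw: 0

```text
clock: 21.62
position: [0.4236, 0.0477, 0.0043]
tool_rot: [-3.139, 0.001, 1.435]
force: [0.5, 0.4, 0.6]
grip_width: 0.0852
```

```bash
python3 -c "
from h import *
jto((-126,-30),.006,PJ)
s=telemetry.observe();print(inv(PJ,s['position']))"
```

```text
pos [0.4236 0.0477 0.0043] rot [-3.139e+00  1.000e-03  1.435e+00] F [0.5 0.4 0.6] w 0.0852 t 21.62
shift cm [ 0.07  1.16 -0.17] turn -0.003
[[-137.6  -30.6]]
```

Emit:
apply_moves:
  steps:
    - [0,0.2,-0.1,0]
    - [0,0.4,-0.2,0]
    - [0,0.6,-0.2,0]
    - [0,0.7,-0.2,0]
    - [0,0.8,-0.2,0]
    - [0,0.9,-0.2,0]
    - [0,1.0,-0.2,0]
    - [0,1.1,-0.2,0]
    - [0,1.15,-0.2,0]
    - [0,1.15,-0.2,0]

```text
clock: 22.45
position: [0.4356, 0.0466, 0.0085]
tool_rot: [-3.141, -0.0, 1.436]
force: [-4.8, 0.1, 6.5]
grip_width: 0.0853
```

Emit:
apply_moves:
  steps:
    - [0,0.05,0,0]
    - [0,0.1,0,0]
    - [0,0.15,0,0]
    - [0,0.2,0,0]
    - [0,0.2,0,0]
    - [0,0.2,0,0]
    - [0,0.2,0,0]
    - [0,0.2,0,0]
    - [0,0.2,0,0]
    - [0,0.2,0,0]

```text
clock: 23.28
position: [0.4361, 0.0464, 0.0084]
tool_rot: [-3.138, -0.0, 1.436]
force: [-13.0, 0.9, 15.7]
grip_width: 0.0858
```

Emit:
apply_moves:
  steps:
    - [0,-0.5,0,0]
    - [0,-1,0,0]
    - [0,-1.4,0,0]
    - [1.5,-1.4,0,0]
    - [3,-1.4,0,0]
    - [4.5,-1.4,0,0]
    - [6,-1.4,0,0]
    - [6,-0.9,0.1,0]
    - [6,-0.5,0.1,0]
    - [6,-0.1,0.1,0]

```text
clock: 24.12
position: [0.4446, 0.1055, 0.0072]
tool_rot: [-3.14, 0.0, 1.436]
force: [-23.5, 10.7, 8.2]
grip_width: 0.0857
```

Emit:
apply_moves:
  steps:
    - [0,0.05,0,0]
    - [0,0.1,0,0]
    - [0,0.15,0,0]
    - [0,0.2,0,0]
    - [0,0.2,0,0]
    - [0,0.2,0,0]
    - [0,0.2,0,0]
    - [0,0.2,0,0]
    - [0,0.2,0,0]
    - [0,0.2,0,0]

```text
clock: 24.95
position: [0.4443, 0.1056, 0.0071]
tool_rot: [-3.136, -0.0, 1.436]
force: [-18.2, 7.6, 12.8]
grip_width: 0.0849
```

```bash
python3 -c "
from h import *
jto((-126,-30),.006,PJ)
s=telemetry.observe();print(inv(PJ,s['position']))"
```

```text
pos [0.4443 0.1056 0.0071] rot [-3.136 -0.     1.436] F [-18.2   7.6  12.8] w 0.0849 t 24.95
shift cm [-5.95 -0.11  0.11] turn -0.002
[[-124.8   29.5]]
```

Emit:
apply_moves:
  steps:
    - [0,-0.6,0,0]
    - [0,-1.2,0,0]
    - [0,-1.3,-4,0]
    - [0,-1.3,-8,0]
    - [0,-1.3,-12,0]
    - [-3,0,-13,0]
    - [-6.2,2.5,-13,0]
    - [-9.4,5,-13,0]
    - [-12.6,7.5,-13,0]
    - [-15.7,8.3,-13,0]

```text
clock: 25.78
position: [0.5104, -0.064, 0.1375]
tool_rot: [3.139, 0.001, 1.435]
force: [-0.1, 0.4, 0.2]
grip_width: 0.0854
```

Emit:
apply_moves:
  steps:
    - [0,0,0,0]
    - [0,0,0,0]
    - [0,0,0,0]
    - [0,0,0,0]
    - [0,0,0,0]
    - [0,0,0,0]
    - [0,0,0,0]
    - [0,0,0,0]
    - [0,0,0,0]
    - [0,0,0,0]

```text
clock: 26.62
position: [0.5082, -0.0611, 0.1373]
tool_rot: [3.142, 0.0, 1.436]
force: [-0.3, -0.6, 0.3]
grip_width: 0.0856
```

```bash
python3 -c "
from h import *
jto((20.4,-65),.047,PJ)
s=telemetry.observe();print(inv(PJ,s['position']));pose=(s['position'],s['tool_rot'])
f=grab('wrist');g=f['color'][:,:,::-1]
cv2.imwrite('pics/w6.png',cv2.resize(g[30:180,150:350],None,fx=4,fy=4,interpolation=cv2.INTER_CUBIC))
f=grab('side');cv2.imwrite('pics/s3.png',cv2.resize(f['color'][170:280,170:330,::-1],None,fx=5,fy=5,interpolation=cv2.INTER_CUBIC))"
```

```text
pos [ 0.5082 -0.0611  0.1373] rot [3.142 0.    1.436] F [-0.3 -0.6  0.3] w 0.0856 t 26.62
shift cm [6.24 5.97 9.03] turn -0.002
[[ -39.4 -127.3]]
```

View pics/w6.png

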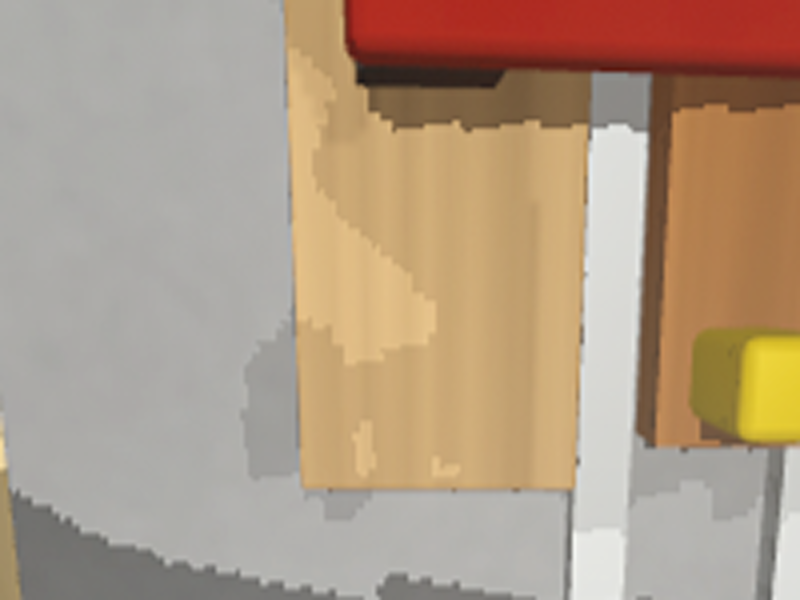

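View pics/s3.png

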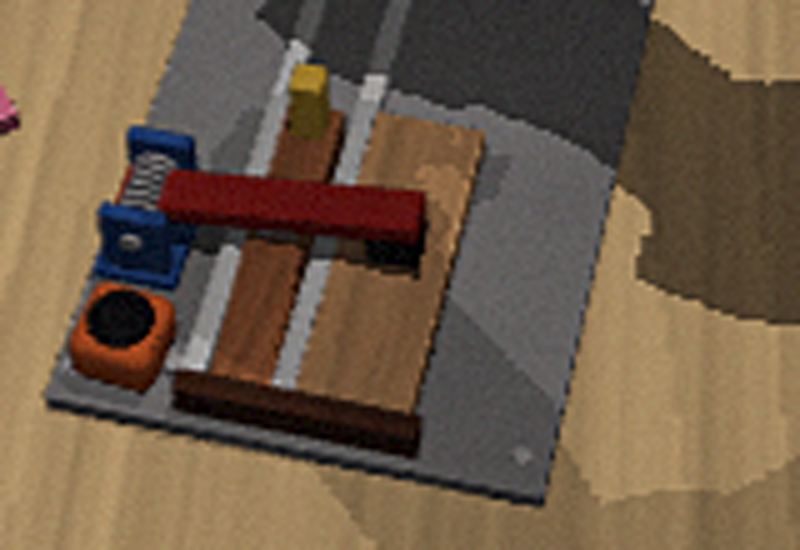

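The fence-side gap has closed, and the side view shows the board end at the end stop. The nudges could have dragged it back slightly, so one more light push on its rear end.

Emit:
apply_moves:
  steps:
    - [0,-0.25,2,0]
    - [0,-0.25,4,0]
    - [0,-0.25,6,0]
    - [0,-0.25,8,0]
    - [0,-0.25,10,0]
    - [0,-0.25,12.1,0]
    - [0.5,-0.25,12.1,0]
    - [1,-0.25,12.1,0]
    - [1.5,-0.25,12.1,0]
    - [2,-0.25,12.1,0]
  claw: 0.76

```text
clock: 27.55
position: [0.5091, -0.0402, 0.0174]
tool_rot: [3.14, -0.0, 1.436]
force: [0.5, 0.5, -0.5]
grip_width: 0.0204
```

Emit:
apply_moves:
  steps:
    - [0.1,0,0,0]
    - [0.2,0,0,0]
    - [0.3,0,0,0]
    - [0.4,0,0,0]
    - [0.5,0,0,0]
    - [0.6,0,0,0]
    - [0.7,0,0,0]
    - [0.8,0,0,0]
    - [0.85,0,0,0]
    - [0.85,0,0,0]

```text
clock: 28.38
position: [0.5093, -0.0342, 0.0163]
tool_rot: [3.141, 0.002, 1.434]
force: [-2.7, -8.9, 1.1]
grip_width: 0.0202
```

```bash
python3 -c "
from h import *
jto((20.4,-65),.15,PJ)
s=telemetry.observe();print(inv(PJ,s['position']))"
```

```text
pos [ 0.5093 -0.0342  0.0163] rot [3.141e+00 2.000e-03 1.434e+00] F [-2.7 -8.9  1.1] w 0.0202 t 28.38
shift cm [  3.55   6.22 -13.37] turn -0.004
[[ -41.9 -100.5]]
```

Emit:
apply_moves:
  steps:
    - [-0.8,0,0,0]
    - [-1.5,0,0,0]
    - [-1.5,0,-4,0]
    - [-1.5,0,-8,0]
    - [-1.5,0,-12,0]
    - [0,1.5,-13.3,0]
    - [1.8,3.5,-13.3,0]
    - [3.5,5.5,-13.3,0]
    - [3.55,6.2,-13.3,0]
    - [3.55,6.2,-13.3,0]
  claw: 0

```text
clock: 29.22
position: [0.5769, -0.0056, 0.149]
tool_rot: [3.141, 0.0, 1.437]
force: [-0.7, -0.8, -0.1]
grip_width: 0.0852
```

```bash
python3 -c "
from h import *
jto((20.4,-65),.047,PJ)"
```

```text
pos [ 0.5769 -0.0056  0.149 ] rot [3.141 0.    1.437] F [-0.7 -0.8 -0.1] w 0.0852 t 29.22
shift cm [-0.18 -0.1  10.2 ] turn -0.001
```

Emit:
apply_moves:
  steps:
    - [-0.15,-0.1,2,0]
    - [-0.15,-0.1,4,0]
    - [-0.15,-0.1,6,0]
    - [-0.15,-0.1,8,0]
    - [-0.15,-0.1,10.2,0]
    - [-0.15,-0.1,10.2,0]
    - [-0.15,-0.1,10.2,0]
    - [-0.15,-0.1,10.2,0]
    - [-0.15,-0.1,10.2,0]
    - [-0.15,-0.1,10.2,0]

```text
clock: 30.05
position: [0.575, -0.0072, 0.0485]
tool_rot: [3.14, -0.0, 1.436]
force: [-0.1, 0.7, 0.6]
grip_width: 0.0852
```

Emit:
apply_moves:
  steps:
    - [0,0,0,0]
    - [0,0,0,0]
    - [0,0,0,0]
    - [0,0,0,0]
    - [0,0,0,0]
    - [0,0,0,0]
    - [0,0,0,0]
    - [0,0,0,0]
    - [0,0,0,0]
    - [0,0,0,0]
  claw: 1
  force: 60

```text
clock: 30.88
position: [0.5746, -0.0072, 0.0474]
tool_rot: [3.141, -0.0, 1.436]
force: [-0.2, 0.5, 4.9]
grip_width: 0.0171
```

```bash
python3 -c "
from h import *
jto((20.4,-195),.047,PJ)"
```

```text
pos [ 0.5746 -0.0072  0.0474] rot [ 3.141 -0.     1.436] F [-0.2  0.5  4.9] w 0.0171 t 30.88
shift cm [-13.     0.14   0.04] turn -0.003
```

Emit:
apply_moves:
  steps:
    - [-0.7,0,0,0]
    - [-1.4,0,0,0]
    - [-2.1,0,0,0]
    - [-2.8,0,0,0]
    - [-3.5,0,0,0]
    - [-4.2,0,0,0]
    - [-4.9,0,0,0]
    - [-5.6,0,0,0]
    - [-6.3,0,0,0]
    - [-7,0,0,0]

```text
clock: 31.72
position: [0.5653, -0.0766, 0.0474]
tool_rot: [3.141, -0.0, 1.436]
force: [0.6, 6.4, 10.5]
grip_width: 0.0169
```

Emit:
apply_moves:
  steps:
    - [-0.7,0,0,0]
    - [-1.4,0,0,0]
    - [-2.1,0,0,0]
    - [-2.8,0,0,0]
    - [-3.5,0,0,0]
    - [-4.2,0,0,0]
    - [-4.9,0,0,0]
    - [-5.5,0,0,0]
    - [-6.1,0,0,0]
    - [-6.1,0,0,0]

```text
clock: 32.55
position: [0.5567, -0.1385, 0.0474]
tool_rot: [3.141, 0.001, 1.434]
force: [-0.6, -3.3, 5.3]
grip_width: 0.0172
```

```bash
python3 -c "
from h import *
jto((20.4,-195),.047,PJ)"
```

```text
pos [ 0.5567 -0.1385  0.0474] rot [3.141e+00 1.000e-03 1.434e+00] F [-0.6 -3.3  5.3] w 0.0172 t 32.55
shift cm [0.27 0.15 0.04] turn -0.004
```

Emit:
apply_moves:
  steps:
    - [0,0,0,0]
    - [0,0,0,0]
    - [0,0,0,0]
    - [0,0,0,0]
    - [0,0,0,0]
    - [0,0,0,0]
    - [0,0,-2,0]
    - [0,0,-5,0]
    - [0,0,-8,0]
    - [0,0,-12,0]
  claw: 0

```text
clock: 33.38
position: [0.5559, -0.1367, 0.1673]
tool_rot: [-3.139, 0.0, 1.436]
force: [0.7, 0.9, 0.2]
grip_width: 0.0853
```

Emit:
apply_moves:
  steps:
    - [-1,0,-2,0]
    - [-2,0,-4,0]
    - [-3,0,-6,0]
    - [-3,0,-6,0]
    - [-3,0,-6,0]
    - [-3,0,-6,0]
    - [-3,0,-6,0]
    - [-3,0,-6,0]
    - [-3,0,-6,0]
    - [-3,0,-6,0]

```text
clock: 34.22
position: [0.5528, -0.1665, 0.2269]
tool_rot: [-3.141, 0.0, 1.436]
force: [0.4, 0.3, 0.5]
grip_width: 0.0854
```

```bash
python3 -c "
from h import *
s=telemetry.observe();pose=(s['position'],s['tool_rot'])
f=grab('wrist');c=f['color'][:,:,::-1]
w=cv2.resize(c[:260,130:390],None,fx=1.7,fy=1.7)
f=grab('side');d=cv2.resize(f['color'][170:280,175:285,::-1],(351,442),interpolation=cv2.INTER_CUBIC)
cv2.imwrite('pics/fin.png',np.hstack([w,d]))
f2=cams.grab_frame('wrist')
for n in('wedge_toe','wedge_handle','hold_pad','board'): print(n,[(np.round(x['uv']).tolist(),inv(PJ,ray(f2,x['uv'],dict(wedge_toe=.016,wedge_handle=.062,hold_pad=.03,board=.012)[n],pose)).tolist()) for x in cams.pinpoint('wrist',n)][:4])"
```

```text
wedge_toe []
wedge_handle [([263.0, 147.0], [[23.3, -193.3]])]
hold_pad []
board [([64.0, 216.0], [[-242.7, -291.0]]), ([345.0, 266.0], [[139.5, -368.0]]), ([450.0, 53.0], [[233.6, -95.6]])]
```

View pics/fin.png

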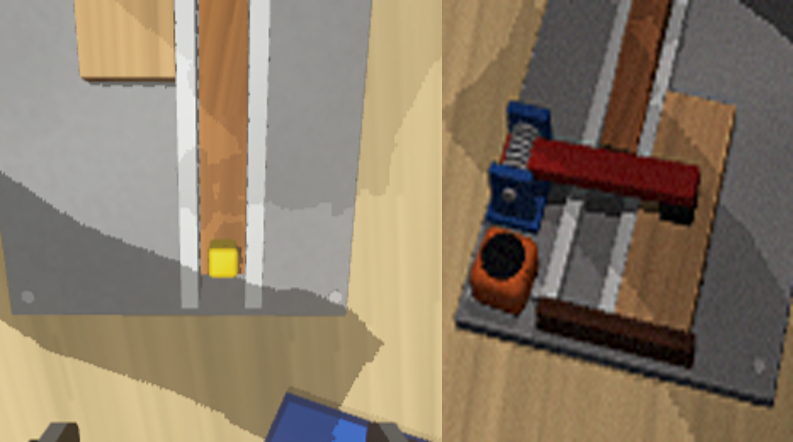

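The final view shows the wedge drawn back, with its handle at (223,262) in the crop. The pad is down on the board, and the board lies against the fence and the end stop.

```bash
python3 -c "
from h import *
s=telemetry.observe();pose=(s['position'],s['tool_rot']);f=grab('wrist')
print('board rear',inv(PJ,ray(f,[[130+128/1.7,45.5],[130+175/1.7,45.5]],.030,pose)))
print(workorder.job_done(),telemetry.observe()['clock'])"
```

```text
board rear [[-37.7 -90.2]
 [ -8.3 -90.3]]
the job is handed in; nothing more can be done
the job is handed in; nothing more can be done
```

The job is done and handed in at about 34 s of the 72 s allowed. The pad is clamping the board, and the robot is clear of everything.

- **Wedge in:** I pushed it by its handle until it stopped moving against the end stop. The side picture showed the arm raised.
- **Board:** I pushed it sideways against the fence, then along under the raised pad to the end stop. A gap of about 0.7 mm then showed at the fence. I closed it with a sideways nudge on each side of the arm, then pushed the board lightly against the stop again.
- **Wedge out:** I drew it back about 131 mm, released it and lifted the gripper clear.

**Last checks:**
- The board's rear edge measured y ≈ -90.2 mm in the jig frame (home is -90), and its fence edge x ≈ -8.3 mm (home is -9). Both are within the roughly 2 mm camera accuracy.
- The wedge toe is at about y = -38 mm; it had to be past -13 mm to be clear of the arm.
- The final picture shows the pad down on the board and the tape measure in place. The bottle, tin and offcut were not in that picture, but no move went near them.
- The networks did not find the pad, the wedge toe or the home board in the last wrist picture. Those rest on the picture and on my own pixel measurements.
- The highest force I read was about 29 N (23 N of it sideways), from the fingers while first pushing the board against the fence.

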